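Clear the finished cover from the press unloading nest

ROBOT

A 6-joint arm with a two-finger parallel gripper is mounted at the origin on the work surface. World frame = base frame: x ahead of the robot, y to its left, z up, the work surface at z = 0. Lengths are in m, angles in rad, forces in N, time in s.
With the tool pointing down it reaches from about 0.375 to 0.925 m from the base axis. Payload 5.7 kg.
Tool frame: the origin (TCP) lies at the very end of the fingers, on their centre line; the grasp point (between the pads) lies 19 mm behind it; x points along the fingers, y is the direction in which the jaws open and shut, and the axes are right-handed (so a half turn about x gives the same grasp; the last joint's range is limited). The gripper opens to 88 mm and grips with 3 to 60 N. Pads are 20 mm wide; open, the fingers measure 115 mm over their backs; the gripper's body (75 mm by 178 mm) begins 61 mm behind the grasp point.
Start: joints at [-1.244, 0.359, 1.51, -0, 1.272, -0.115], TCP at [0.257, -0.542, 0.223] pointing down, gripper open.
Joint ranges: [-2.97, 2.97], [-1.01, 2.36], [0.21, 2.38], [-0.96, 4.11], [0.2, 2.71], [-2.98, 2.98]. Speed limits (rad/s): [2.39, 2.39, 3.14, 3.14, 3.14, 3.14].

INTERFACE

Orientations are given as a rotation vector (axis times angle).
In Python, from rig import readout, imaging, r gives the robot as it stands. The module is installed in compiled form; this text tells all that it offers.
- The arm moves only by the tool move_arm, never from a script. Its argument "motion" is a list of rows, each an object with "jaw": the finger opening in m, from 0 to 0.0878; "slide": the shift along the tool's x, y, z in m, a list of three; "turn": the turn about the tool's x in rad. In form: [{"jaw": jaw, "slide": [dx, dy, dz], "turn": turn}, ...]. A call has 1 to 10 rows; each row is the pose to reach, as a shift and turn from the pose commanded when the call began, along the tool's axes at that moment; what a row does not reach only later rows make up. A row lasts 1/10 s, in which the tool goes at most 50 mm and 8.59 degrees, less where a joint would pass 70% of its speed; a pose out of reach is approached as far as the arm can. A call with a gripper value outside its range is refused whole. The fingers move at their own pace and stop on an object; "force" is the grip in N (left out, the last holds). Time passes only in rows, so rows that repeat a pose let the fingers close. It gives the time, the measured TCP pose, the force and the opening at its end, in the units of the state.
- readout.observe(): the state, without advancing time (a new reading comes with each control period).
- imaging.camera(name): name is "side" or "top" or "wrist"; returns (picture, depth): 480x640x3 uint8, red, green, blue; 480x640 float32, m along the optical axis (not along the pixel's ray), 0 where there is no reading.
- imaging.camera_info(name): a dict with "fx", "fy", "cx", "cy" (pixels), "D" ([k1, k2, p1, p2, k3] as OpenCV has them; the pictures are not rectified), "position" and "rotation" of the camera in the world. Camera axes: x right, y down, z forward; pixel columns grow to the right and rows downward; lengths in m; the calibration is good to about 2 mm. A picture is of the moment at which its call begins: read the wrist's pose just before it. camera_info takes no time and is no camera call; for the wrist camera it gives the pose at the moment of the call.
- r.hand_in(): hands the job in, once; it reports no verdict.
Trained networks look in the newest picture that a camera, given by its name, has taken for a name from the list of things; names that differ only in an ending like _2 or _b are one class to them, and where a whole thing is asked for, a point or a joint stands for the part that bears it (a point fixed in the world has none). Each returns a list of dicts, best first, with "conf" (0 to 1); they miss things now and then, are a little off and sometimes report something else, mostly with a low value. They report only what shows in the picture. A call takes as long as a camera call.
- imaging.outline_of(query, camera): "mask" (480x640 bool, what is visible of it) and "extent" ([left, top, right, bottom] in pixels, round what is visible of it).
The state is a dict: "t": time; "q": joint angles; "qvel": joint speeds; "tau": joint torques, N m; "tool_pos": TCP position; "tool_rot": TCP orientation; "contact_force": force on the tool from outside, world axes, zero at the start; "ft_torque": the same for the moment, N m; "finger_gap": opening from 0.0 (shut) to 1.0 (fully open).
Only numpy, scipy, OpenCV 4.12 (cv2) and the standard library are available. Lean on these libraries where they do the work, as an engineer would, in place of code of your own. Each camera call takes 0.05 s, during which the arm holds its last target.

TASK

Clear the nest for the next part: first tip the blue stop block over the edge of the green rest pad, so that it lies on its side on the pad, out of the way. Then rock the hooked aluminium cover back over the yellow bar until its far edge clears the two yellow stop lips, push it out from the bar, and leave it resting flat on the red-brown bed with its whole boxy part just past the lips (only the tail still between them), pointing along the bed. Leave the other things on the bench where they are.

Things in the scene. Friction and masses are not known exactly. Their poses are not given: they have to be found in the camera images.
- nest: Fixed unloading nest. Origin on the table, under the middle of the cover's seat; x is the way out (away from the robot, within 0.25 rad of world x), y is towards the green pad, z up. Red-brown bed: x -145..215, y -85..105 mm, top at z 12. At its right a dark shelf, x -65..65, y -175..-85, top z 12, carries a jar.
- keeper (a point): Top of the middle of the yellow bar at the robot's end of the nest (nest x -62, y 0, z 34). The bar is a round free-turning roller, 10 mm thick, along the nest's y, z 24..34, between two posts at y -50 and 50 (12 wide, to z 39).
- lips (a point): On the bed midway between the two yellow stop lips (nest x 58, y 0, z 12). Each lip: nest x 54..62, top z 28 (16 above the bed); one at y -58..-40, the other y 40..58, open between them.
- pad_edge (a point): Middle of the upper edge of the green rest pad (nest x 105, y 115, z 24): the fence over which the block tips. Pad: nest x 50..160, y 115..225, its top level, 12 mm above the bed. Between bed (to y 105) and pad is a 10 mm gap.
- cover: Loose cover bent from 4 mm aluminium sheet, 0.36 to 0.6 kg. Origin: under the middle of its boxy part, on the bed; axes as the nest's when seated. Boxy part: top sheet 100 (x) by 130 (y), upper face z 48; rear leg x -50..-46, y -24..24, z 0..44. From the leg a toe (y -24..24, z 3..7, to x -70) runs under the bar and a tail runs over it. Play along x: 4 to 8 mm.
- tail (a point): Pressing spot on the upper face of the cover's tail (cover x -117, y 0, z 28). Tail: 48 wide, x -136..-50, z 24..28, with an upright tab x -100..-96, z 28..40 just ahead of this spot. Pressed down here (about 5 to 10 N, up to 20 N as it goes forward), the cover rocks on the bar: 10 mm down lifts the far edge some 20 mm. The tail's end meets the bed at about 0.3 rad.
- cover_far (a point): Foot of the cover's far skirt (cover x 50, y 0, z 0): a wall 130 wide, x 46..50, z 0..48, close behind the lips. A tilt of 0.16 rad lifts it over the lips; from there 20 to 25 mm forward brings it past them and the toe off the bar. Then leg, toe and tail fit between the lips, and the top sheet passes above them.
- stop_block: Loose blue block with a white band, 55 (x) by 66 (y) by 120 (z) mm, 0.7 to 1.0 kg, on end on the bed beyond the lips, 1 to 7 mm short of the green pad, in the cover's way out. Origin: middle of its foot; z along its length; axes near the nest's. Pushed near its top towards the pad it pivots over the pad's edge and falls on to it.
- block_mid (a point): Centre of the stop block (60 mm from its foot).
- oil_jar: White jar with a black lid, 52 mm diameter, 70 tall, on the nest's dark shelf. Origin: middle of its foot. Leave alone.
- wrench: Steel wrench, 180 mm long, lying on the table at the right. Leave alone.
- paint_tin: Steel tin, 70 mm diameter, 90 tall, on the table at the far right; origin: middle of its foot. Leave alone.
- handle_tray: Grey tray of wire handles, 140 by 110 by 50 mm, on the table at the left; origin: middle of its underside. Leave alone.
- gauge_block: Brass block 90 by 60 by 45 mm on the table at the near left; origin: middle of its underside. Leave alone.

How it is judged:
By the outcome, as a careful person would: the job done as asked, in the order asked, and still so for the second after the job is handed in, with the robot touching nothing.
It also fails if it takes over 54 s, if anything falls off the work surface, if the arm or the gripper's body presses on something with over 40 N, if the wrist force passes 120 N, or if a joint passes its speed limit or range.

## Working session

There is one attempt and no reset: what is moved stays moved. The work goes in short steps, Python scripts to look and compute and a tool call to move; the robot and the scene stay as the last step left them, time stands still between calls to the robot, and variables do not carry over. Pictures are saved under pics/ and viewed, and the job is handed in when it is done.

Besides the shell and the picture viewer there is one more tool, called after "Call:" in YAML: its name, and indented under it one key for each argument. move_arm: Moves the arm, as the interface text tells. Its arguments: {"type":"object","properties":{"motion":{"type":"array","items":{"type":"object","properties":{"jaw":{"type":"number"},"slide":{"type":"array","items":{"type":"number"}},"turn":{"type":"number"}}}},"force":{"type":"number"}},"required":["motion"]}

```bash
mkdir -p pics; cat > h.py <<'E'
import numpy as np, cv2
from scipy.spatial.transform import Rotation as R
from rig import readout, imaging, r
def Rm(rot):
    a=np.array(rot,float)
    return a if a.shape==(3,3) else (R.from_quat(a).as_matrix() if a.size==4 else R.from_rotvec(a).as_matrix())
def pts(info,depth,uv):
    uv=np.asarray(uv,float).reshape(-1,1,2)
    K=np.array([[info['fx'],0,info['cx']],[0,info['fy'],info['cy']],[0,0,1]])
    n=cv2.undistortPoints(uv,K,np.array(info['D'],float)).reshape(-1,2)
    ui=uv.reshape(-1,2).round().astype(int); d=depth[ui[:,1],ui[:,0]]
    P=np.c_[n*d[:,None],d]
    return P@Rm(info['rotation']).T+np.array(info['position']),d
def cloud(info,depth,mask):
    v,u=np.nonzero(mask&(depth>0)); p,_=pts(info,depth,np.c_[u,v]); return p
def proj(info,P):
    K=np.array([[info['fx'],0,info['cx']],[0,info['fy'],info['cy']],[0,0,1]])
    C=(np.atleast_2d(P)-np.array(info['position']))@Rm(info['rotation'])
    return cv2.projectPoints(C.reshape(-1,1,3),np.zeros(3),np.zeros(3),K,np.array(info['D'],float))[0].reshape(-1,2)
E
python3 - <<'E'
from h import *
s=readout.observe();print({k:np.round(v,3) for k,v in s.items()})
for c in ['top','side','wrist']:
    i=imaging.camera_info(c); print(c,i)
    p,d=imaging.camera(c); cv2.imwrite(f'pics/{c}0.png',p[...,::-1]); np.savez(f'{c}0.npz',p=p,d=d)
    if c!='wrist':
        for n in ['cover','stop_block','nest','oil_jar']:
            o=imaging.outline_of(n,c)
            if o:
                print(c,n,[(round(x['conf'],2),x['extent']) for x in o[:3]])
                np.save(f'{c}_{n}.npy',o[0]['mask'])
            else: print(c,n,None)
E
```

```text
{'t': np.float64(0.0), 'q': array([-1.244,  0.36 ,  1.511,  0.   ,  1.273, -0.115]), 'qvel': array([-0.001, -0.002, -0.001,  0.   ,  0.001,  0.   ]), 'tau': array([-1.0000e-03, -5.1538e+01, -2.7072e+01,  6.7000e-02,  3.5000e-02,
       -0.0000e+00]), 'tool_pos': array([ 0.256, -0.542,  0.222]), 'tool_rot': array([ 1.977,  0.446, -1.978]), 'contact_force': array([ 1.001, -0.647, -0.617]), 'ft_torque': array([-0.019,  0.034, -0.027]), 'finger_gap': np.float64(1.003)}
top {'fx': 447.2507188026787, 'fy': 447.2507188026787, 'cx': 323.3888313043691, 'cy': 244.42015477848545, 'D': array([-0.07355427,  0.        ,  0.        ,  0.        ,  0.        ]), 'position': array([0.36408207, 0.03918989, 1.01127634]), 'rotation': array([-2.14921392,  2.12517215, -0.20428183])}
top cover [(0.86, [330.8, 202.3, 394.2, 292.6])]
top stop_block None
top nest [(0.78, [259.0, 140.0, 436.5, 297.4]), (0.24, [332.9, 199.8, 395.4, 292.0])]
top oil_jar [(0.93, [407.4, 213.4, 432.4, 243.0]), (0.55, [117.9, 192.2, 178.6, 260.3])]
side {'fx': 529.030795770957, 'fy': 529.030795770957, 'cx': 314.5296334665511, 'cy': 241.2880880925305, 'D': array([0.00491502, 0.        , 0.        , 0.        , 0.        ]), 'position': array([0.14215435, 0.665686  , 0.9275398 ]), 'rotation': array([-0.74479338,  2.67736705, -0.99540447])}
side cover [(0.66, [282.4, 184.3, 374.9, 247.0])]
side stop_block [(0.62, [234.1, 179.7, 272.6, 239.5])]
side nest [(0.93, [204.9, 172.8, 386.1, 285.4])]
side oil_jar [(0.57, [338.1, 166.2, 357.8, 194.6]), (0.2, [286.6, 186.8, 378.4, 250.5])]
wrist {'fx': 385.5566710090252, 'fy': 385.5566710090252, 'cx': 319.8376257341489, 'cy': 242.94958050812338, 'D': array([-0.0141197,  0.       ,  0.       ,  0.       ,  0.       ]), 'position': array([ 0.32841658, -0.50741047,  0.38439626]), 'rotation': array([ 2.43575652, -1.54266382, -0.2289642 ])}
```

View pics/top0.png

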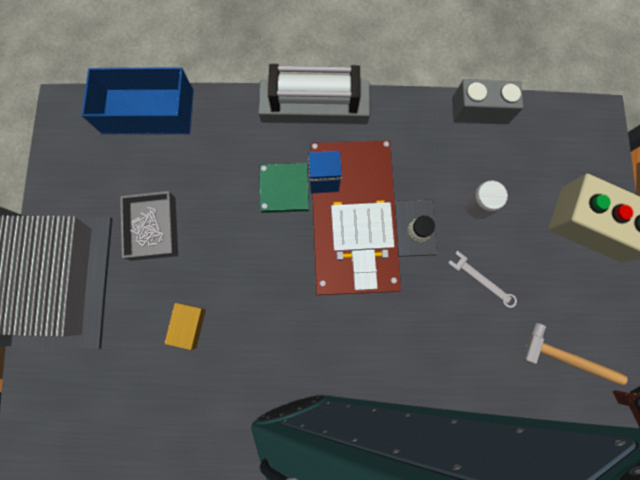

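View pics/side0.png

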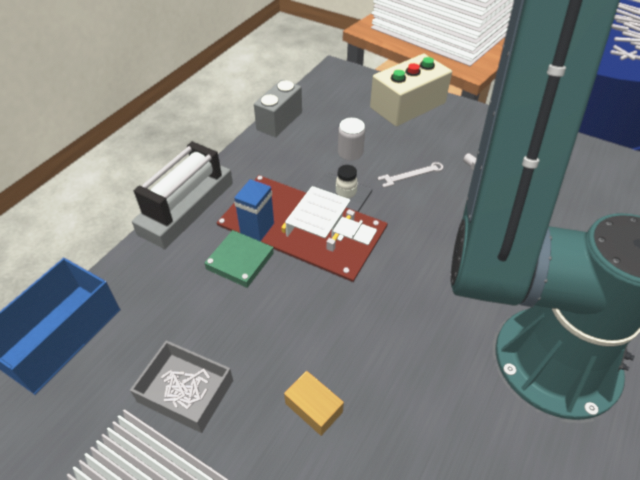

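The top view shows the cover at about (362,225), its tail at (365,272), the block top at (325,163) and the pad at (285,188). Next I fit the poses.

```bash
cat > fit.py <<'E'
from h import *
def rect(P):
    c,sz,a=cv2.minAreaRect((P[:,:2]*1000).astype(np.float32)); return np.round(c,1),np.round(sz,1),round(a,2)
if __name__=='__main__':
  for c in ['top','side']:
    z=np.load(f'{c}0.npz');p,d=z['p'],z['d'];i=imaging.camera_info(c)
    hsv=cv2.cvtColor(p,cv2.COLOR_RGB2HSV)
    H,S,V=[hsv[...,k].astype(int) for k in range(3)]
    k=np.ones((3,3),np.uint8)
    def big(m,box):
        m=m.astype(np.uint8); mm=np.zeros_like(m); mm[box[1]:box[3],box[0]:box[2]]=1; m&=mm
        m=cv2.morphologyEx(m,cv2.MORPH_OPEN,k)
        return m>0
    bx=(250,130,440,300) if c=='top' else (200,165,395,290)
    for n,m in dict(red=((H<8)|(H>172))&(S>120),green=(H>60)&(H<90)&(S>90),blue=(H>100)&(H<125)&(S>120),yellow=(H>18)&(H<32)&(S>150),white=(S<40)&(V>170)).items():
        m=big(m,bx); P=cloud(i,d,m)
        print(c,n,len(P),'z',np.round(np.percentile(P[:,2],[2,25,50,75,98])*1000,1),*rect(P))
        for lo,hi in ([(.035,.06),(.015,.035)] if n=='white' else [(.1,.16)] if n=='blue' else []):
            q=P[(P[:,2]>lo)&(P[:,2]<hi)]; 
            if len(q)>5: print('   ',lo,len(q),np.round(np.median(q[:,2])*1000,1),*rect(q))
E
python3 fit.py; python3 - <<'E'
import cv2
for c,b in (('top',(240,130,440,310)),('side',(195,160,395,290))):
    p=cv2.imread(f'pics/{c}0.png')[b[1]:b[3],b[0]:b[2]]
    cv2.imwrite(f'pics/{c}0z.png',cv2.resize(p,None,fx=4 if c=='side' else 3.3,fy=4 if c=='side' else 3.3,interpolation=2))
E
```

```text
top red 6660 z [ 7.4  9.8 11.1 12.3 14.8] [612.3 -46.2] [359.6 189.1] 2.97
top green 2150 z [17.5 21.9 23.  24.3 26.8] [673.  117.1] [110.9 109.3] 2.68
top blue 1073 z [ 29.8  94.5 130.3 131.7 134.2] [688.8  25.1] [55.5 64.5] 5.33
    0.1 789 131.0 [689.3  25.2] [54.5 64.5] 5.28
top yellow 85 z [13.3 29.1 31.1 32.8 35.7] [556.3 -28.3] [160.5  70.3] 39.32
top white 3638 z [25.2 41.9 58.4 60.  62.8] [609.7  14.9] [348.3 296.1] 2.64
    0.035 2634 57.5 [532.3 -62.7] [186.2 130.4] 3.8
    0.015 48 25.9 [582.3  31.6] [378.9 181.3] 31.35
side red 4126 z [ 7.4  9.8 11.1 12.3 14.7] [609.3 -43.7] [358.3 191.1] 2.93
side green 1315 z [19.4 21.8 22.9 24.1 26.6] [670.4 114.3] [105.5 115.5] 1.48
side blue 1381 z [ 22.8  55.9  89.2 130.2 133.5] [686.9  26.3] [57.5 70.6] 3.58
    0.1 590 130.6 [687.9  26.5] [56.2 70.6] 4.31
side yellow 15 z [19.1 22.2 26.1 27.2 29.2] [630.8   1.8] [5.  9.3] 33.21
side white 2952 z [ 5.9 39.8 57.8 59.7 62.7] [596.  -54.7] [451.1 338.2] 33.63
    0.035 2009 57.3 [638.1 -55.2] [391.1 194.2] 22.45
    0.015 96 23.5 [605.1  -0.7] [340.3 330.4] 3.13
```

View pics/top0z.png

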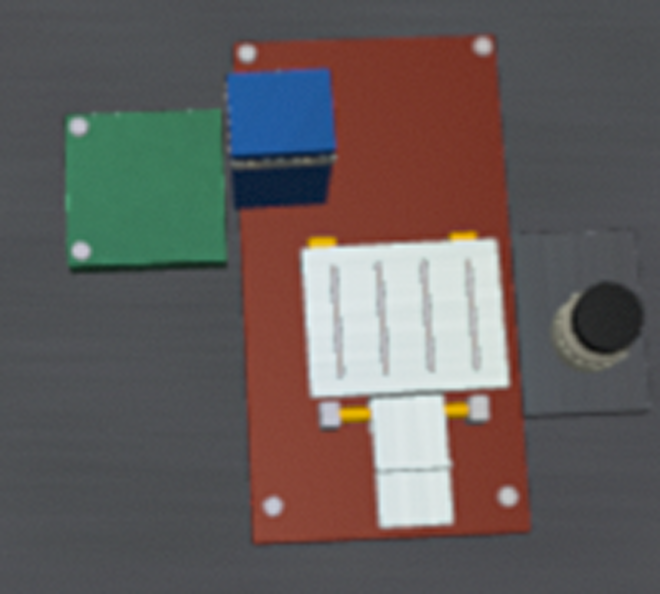

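View pics/side0z.png

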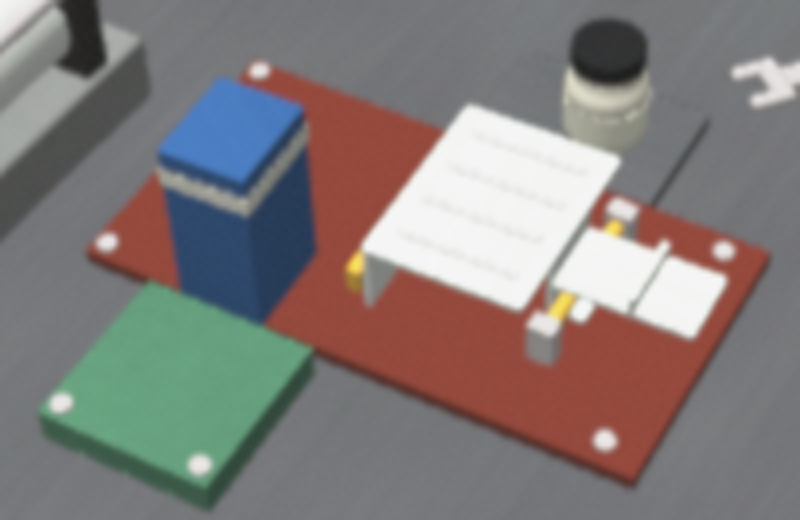

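```bash
cat >> h.py <<'E'
TH=0.0515; N0=np.array([.5764,-.0572,0])
RN=R.from_euler('z',TH).as_matrix()
def n2w(p): return RN@np.array(p,float)/1000+N0
def w2n(p): return ((np.atleast_2d(p)-N0)@RN)*1000
E
python3 - <<'E'
from h import *
s=readout.observe();print(np.round(R.from_rotvec(s['tool_rot']).as_matrix(),3))
for c in ['top','side']:
    z=np.load(f'{c}0.npz');p,d=z['p'],z['d'];i=imaging.camera_info(c)
    m=np.load(f'{c}_cover.npy')
    hsv=cv2.cvtColor(p,cv2.COLOR_RGB2HSV); m=m&(hsv[...,1]<50)
    P=w2n(cloud(i,d,m))
    q=P[(P[:,2]>54)&(abs(P[:,0])<70)]; print(c,len(q),np.median(q[:,2]),cv2.minAreaRect(q[:,:2].astype(np.float32)), q.min(0),q.max(0))
    q=P[(P[:,0]<-70)]; print(' tail',len(q),np.median(q[:,2]),cv2.minAreaRect(q[:,:2].astype(np.float32)))
    m=np.zeros(d.shape,bool)
    hs=hsv.astype(int); m=(hs[...,0]>18)&(hs[...,0]<32)&(hs[...,1]>120)
    P=w2n(cloud(i,d,m)); 
    for nm,sel in dict(bar=(abs(P[:,0]+62)<15)&(abs(P[:,1])<60),lipL=(abs(P[:,0]-58)<15)&(abs(P[:,1]-49)<25),lipR=(abs(P[:,0]-58)<15)&(abs(P[:,1]+49)<25)).items():
        print(nm,sel.sum(), P[sel].mean(0).round(1) if sel.any() else '')
i=imaging.camera_info('top')
p=np.load('top0.npz')['p'][...,::-1].copy()
def poly(L,col):
    u=proj(i,np.array([n2w(x) for x in L])); cv2.polylines(p,[(u*8).round().astype(int)],True,col,1,shift=3)
poly([(-145,-85,12),(215,-85,12),(215,105,12),(-145,105,12)],(255,255,0))
poly([(50,115,24),(160,115,24),(160,225,24),(50,225,24)],(255,0,255))
for y in(-58,40): poly([(54,y,28),(62,y,28),(62,y+18,28),(54,y+18,28)],(255,0,0))
poly([(-67,-50,34),(-57,-50,34),(-57,50,34),(-67,50,34)],(0,0,255))
poly([(-50,-65,60),(50,-65,60),(50,65,60),(-50,65,60)],(0,160,0))
cv2.imwrite('pics/ov.png',cv2.resize(p[130:310,240:440],None,fx=3.3,fy=3.3,interpolation=2))
E
```

```text
[[-0.     0.428 -0.904]
 [ 0.    -0.904 -0.428]
 [-1.    -0.     0.   ]]
top 2671 59.25872873312909 ((-1.7008895874023438, -2.529388427734375), (101.00281524658203, 130.5428009033203), 0.9250141978263855) [-52.64557598 -68.27782857  54.06088081] [49.16754703 62.91248278 64.72395948]
 tail 677 38.97806335580333 ((-103.9655532836914, -4.092811584472656), (67.82235717773438, 48.310218811035156), 0.7718849778175354)
bar 71 [-61.    0.7  31. ]
lipL 25 [60.4 48.4 26.4]
lipR 21 [ 62.7 -50.   21.8]
side 1843 59.2360608636564 ((-3.400726318359375, -2.0262527465820312), (102.25213623046875, 135.76116943359375), 0.7629462480545044) [-54.46424557 -70.12840854  54.05255499] [48.416234   65.91678578 65.23128743]
 tail 539 39.30466665262433 ((-105.06645202636719, -17.41939926147461), (82.93359375, 69.47069549560547), 89.39212799072266)
bar 31 [-62.7   5.6  31.7]
lipL 24 [58.1 53.3 23.6]
lipR 0
```

View pics/ov.png

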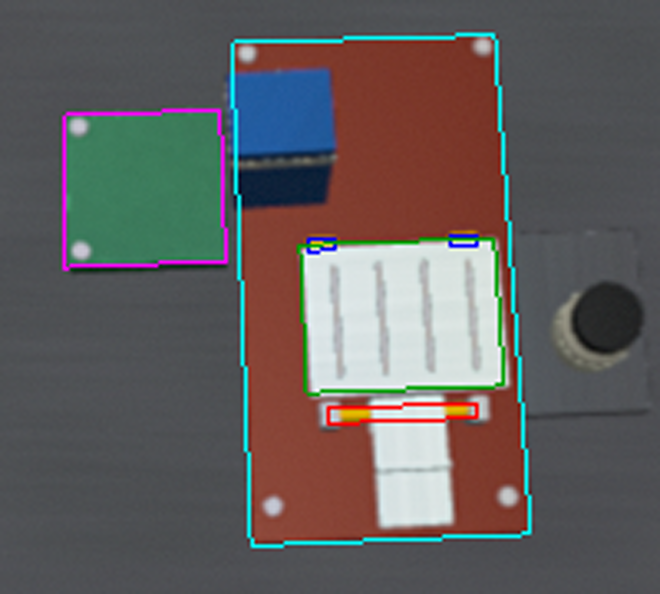

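```bash
python3 - <<'E'
from h import *
z=np.load('side0.npz');i=imaging.camera_info('side')
print(pts(i,z['d'],[(400,78),(428,65),(412,95),(376,75),(450,70),(350,125)])[0].round(3))
print('block push start',n2w((116,0,105)).round(3), 'block',w2n([[.6885,.0255,0]]))
Rt=R.from_rotvec(readout.observe()['tool_rot']).as_matrix()
for P in [n2w((116,0,223)),]:
    print((Rt.T@(P-np.array([.257,-.542,.223]))).round(3))
E
```

```text
[[ 0.609 -0.555  0.123]
 [ 0.568 -0.652  0.124]
 [ 0.563 -0.544  0.09 ]
 [ 0.679 -0.551  0.111]
 [ 0.512 -0.685  0.109]
 [ 0.645 -0.341  0.089]]
block push start [ 0.692 -0.051  0.105] block [[116.20854181  76.81975533   0.        ]]
[ 0.    -0.258 -0.603]
```

Call:
move_arm:
  motion:
    - {"jaw": 0,"slide": [0,-0.02,-0.04],"turn": 0.05}
    - {"jaw": 0,"slide": [0,-0.04,-0.08],"turn": 0.1}
    - {"jaw": 0,"slide": [0,-0.055,-0.125],"turn": 0.15}
    - {"jaw": 0,"slide": [0,-0.075,-0.17],"turn": 0.2}
    - {"jaw": 0,"slide": [0,-0.095,-0.215],"turn": 0.25}
    - {"jaw": 0,"slide": [0,-0.115,-0.26],"turn": 0.3}
    - {"jaw": 0,"slide": [0,-0.13,-0.305],"turn": 0.35}
    - {"jaw": 0,"slide": [0,-0.15,-0.35],"turn": 0.39}
    - {"jaw": 0,"slide": [0,-0.17,-0.395],"turn": 0.39}
    - {"jaw": 0,"slide": [0,-0.19,-0.44],"turn": 0.39}

```text
t: 1.55
tool_pos: [0.5742, -0.1808, 0.2229]
tool_rot: [2.196, 0.057, -2.195]
contact_force: [1.2, -1.5, 0.8]
finger_gap: 0.131
```

```bash
cat > st.py <<'E'
from h import *
s=readout.observe();Rt=R.from_rotvec(s['tool_rot']).as_matrix()
print('t',round(s['t'],2),'nest',w2n(s['tool_pos']).round(1),'F nest',(RN.T@s['contact_force']).round(2),'gap',round(float(s['finger_gap']),3));print((RN.T@Rt).round(3))
E
python3 st.py
```

```text
t 1.55 nest [[  -8.5 -123.3  222.9]] F nest [ 1.11 -1.59  0.84] gap 0.131
[[ 0.  0. -1.]
 [-0. -1. -0.]
 [-1.  0. -0.]]
```

Call:
move_arm:
  motion:
    - {"jaw": 0,"slide": [0,-0.032,-0.031],"turn": 0}
    - {"jaw": 0,"slide": [0,-0.064,-0.062],"turn": 0}
    - {"jaw": 0,"slide": [0,-0.096,-0.093],"turn": 0}
    - {"jaw": 0,"slide": [0.02,-0.128,-0.124],"turn": 0}
    - {"jaw": 0,"slide": [0.06,-0.128,-0.124],"turn": 0}
    - {"jaw": 0,"slide": [0.1,-0.128,-0.124],"turn": 0}
    - {"jaw": 0,"slide": [0.116,-0.128,-0.124],"turn": 0}
    - {"jaw": 0,"slide": [0.116,-0.128,-0.124],"turn": 0}
    - {"jaw": 0,"slide": [0.116,-0.128,-0.124],"turn": 0}

```text
t: 2.45
tool_pos: [0.691, -0.0487, 0.1079]
tool_rot: [2.197, 0.056, -2.194]
contact_force: [1.0, 0.6, 0.7]
finger_gap: 0.005
```

```bash
python3 st.py
```

```text
t 2.45 nest [[114.9   2.6 107.9]] F nest [1.06 0.53 0.68] gap 0.005
[[ 0.001 -0.    -1.   ]
 [-0.    -1.     0.   ]
 [-1.     0.    -0.001]]
```

Call:
move_arm:
  motion:
    - {"jaw": 0,"slide": [0,-0.014,0],"turn": 0}
    - {"jaw": 0,"slide": [0,-0.022,0],"turn": 0}
    - {"jaw": 0,"slide": [0,-0.026,0],"turn": 0}
    - {"jaw": 0,"slide": [0,-0.031,0],"turn": 0}
    - {"jaw": 0,"slide": [0,-0.036,0],"turn": 0}
    - {"jaw": 0,"slide": [0,-0.041,0],"turn": 0}
    - {"jaw": 0,"slide": [0,-0.046,0],"turn": 0}
    - {"jaw": 0,"slide": [0,-0.051,0],"turn": 0}
    - {"jaw": 0,"slide": [0,-0.056,0],"turn": 0}
    - {"jaw": 0,"slide": [0,-0.056,0],"turn": 0}

```text
t: 3.45
tool_pos: [0.6868, 0.009, 0.1063]
tool_rot: [2.194, 0.059, -2.197]
contact_force: [-0.4, -0.7, -0.4]
finger_gap: 0.007
```

```bash
python3 st.py; cat > look.py <<'E'
import sys
from h import *
c,n=sys.argv[1:3]; b=[int(x) for x in sys.argv[3:7]]
p,d=imaging.camera(c); np.savez(n+'.npz',p=p,d=d)
q=p[b[1]:b[3],b[0]:b[2],::-1]; cv2.imwrite(f'pics/{n}.png',cv2.resize(q,None,fx=3.3,fy=3.3,interpolation=2))
E
python3 look.py side s1 195 140 420 290
```

```text
t 3.45 nest [[113.7  60.4 106.3]] F nest [-0.44 -0.69 -0.38] gap 0.007
[[-0.001  0.001 -1.   ]
 [ 0.001 -1.    -0.001]
 [-1.    -0.001  0.001]]
```

View pics/s1.png

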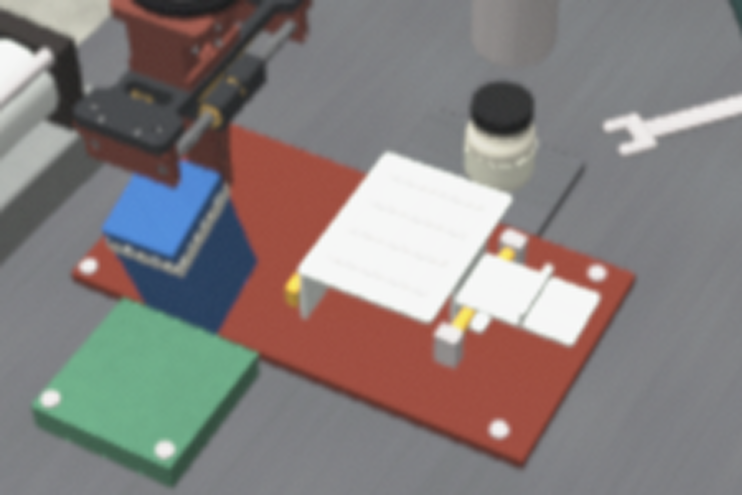

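The block tilts towards the pad with the finger behind it, so I carry on.

Call:
move_arm:
  motion:
    - {"jaw": 0,"slide": [0,-0.005,0],"turn": 0}
    - {"jaw": 0,"slide": [0,-0.01,0],"turn": 0}
    - {"jaw": 0,"slide": [0,-0.015,0],"turn": 0}
    - {"jaw": 0,"slide": [0,-0.02,0],"turn": 0}
    - {"jaw": 0,"slide": [0,-0.025,0],"turn": 0}
    - {"jaw": 0,"slide": [0,-0.03,0],"turn": 0}
    - {"jaw": 0,"slide": [0,-0.034,0],"turn": 0}
    - {"jaw": 0,"slide": [0,-0.038,0],"turn": 0}
    - {"jaw": 0,"slide": [0,-0.04,0],"turn": 0}
    - {"jaw": 0,"slide": [0,-0.04,0],"turn": 0}

```text
t: 4.5
tool_pos: [0.6849, 0.0482, 0.1062]
tool_rot: [2.194, 0.058, -2.196]
contact_force: [-0.2, 0.0, -0.3]
finger_gap: 0.004
```

```bash
python3 st.py; python3 look.py side s2 195 140 420 290
```

```text
t 4.5 nest [[113.7  99.6 106.2]] F nest [-0.2   0.01 -0.31] gap 0.004
[[-0.001  0.001 -1.   ]
 [ 0.    -1.    -0.001]
 [-1.    -0.     0.001]]
```

View pics/s2.png

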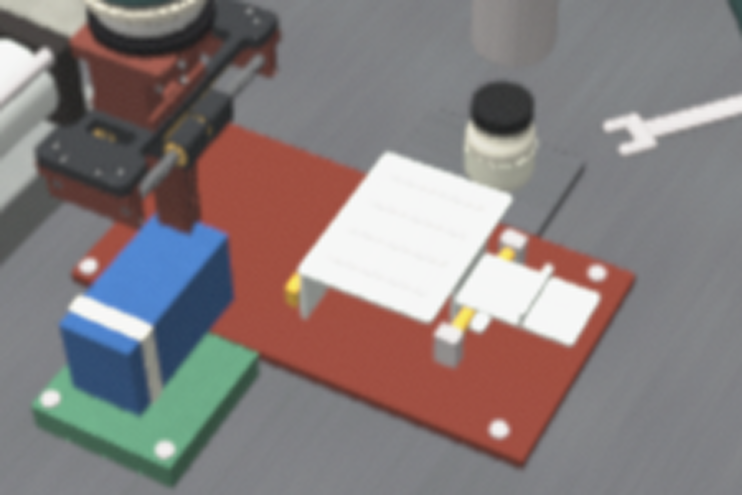

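The block lies on its side on the pad. Now I lift off and go to the tail.

Call:
move_arm:
  motion:
    - {"jaw": 0.014,"slide": [-0.04,0.01,0],"turn": 0}
    - {"jaw": 0.014,"slide": [-0.07,0.03,0.03],"turn": 0}
    - {"jaw": 0.014,"slide": [-0.07,0.05,0.07],"turn": 0}
    - {"jaw": 0.014,"slide": [-0.07,0.07,0.11],"turn": 0}
    - {"jaw": 0.014,"slide": [-0.07,0.09,0.15],"turn": 0}
    - {"jaw": 0.014,"slide": [-0.07,0.105,0.19],"turn": 0}
    - {"jaw": 0.014,"slide": [-0.07,0.105,0.235],"turn": 0}
    - {"jaw": 0.014,"slide": [-0.03,0.105,0.235],"turn": 0}
    - {"jaw": 0.014,"slide": [0.01,0.105,0.235],"turn": 0}
    - {"jaw": 0.014,"slide": [0.04,0.105,0.235],"turn": 0}

```text
t: 5.55
tool_pos: [0.4554, -0.0696, 0.0657]
tool_rot: [2.196, 0.056, -2.195]
contact_force: [-0.1, -0.1, -0.8]
finger_gap: 0.158
```

```bash
python3 st.py; python3 look.py side s3 195 140 420 290;python3 look.py top t3 240 130 440 310; python3 st.py; python3 - <<'E'
from h import *
z=np.load('top0.npz') if 0 else np.load('t3.npz');p,d=z['p'],z['d'];i=imaging.camera_info('top')
h=cv2.cvtColor(p,cv2.COLOR_RGB2HSV).astype(int)
m=(h[...,0]>100)&(h[...,0]<125)&(h[...,1]>120); m[:, :250]=0;m[:130]=0;m[:,350:]=0
P=w2n(cloud(i,d,m)); q=P[P[:,2]>80]; print(len(q),np.median(q[:,2]),cv2.minAreaRect(q[:,:2].astype(np.float32)))
E
```

```text
t 5.55 nest [[-121.5   -6.2   65.7]] F nest [-0.14 -0.07 -0.79] gap 0.158
[[ 0.001 -0.001 -1.   ]
 [-0.    -1.     0.001]
 [-1.     0.    -0.001]]
t 5.65 nest [[-123.8   -5.2   64. ]] F nest [-0.17  0.57  0.01] gap 0.158
[[-0.006 -0.    -1.   ]
 [ 0.002 -1.     0.   ]
 [-1.    -0.002  0.006]]
1177 89.01986052096376 ((116.72101593017578, 140.15621948242188), (56.03126907348633, 118.7435073852539), 0.025830751284956932)
```

View pics/s3.png

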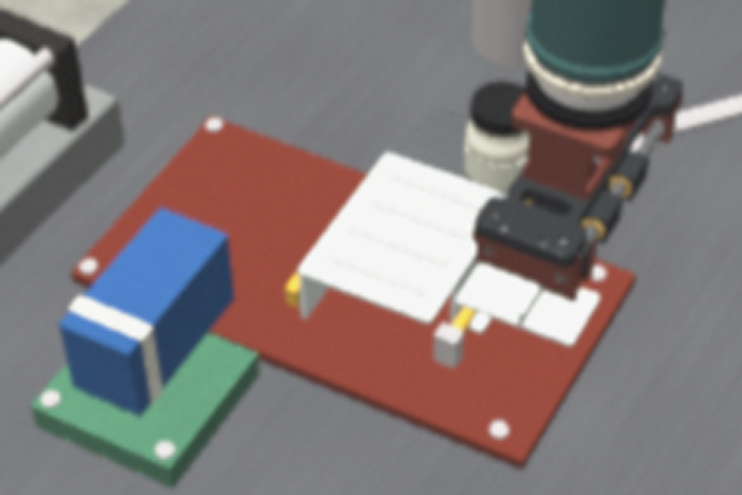

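View pics/t3.png

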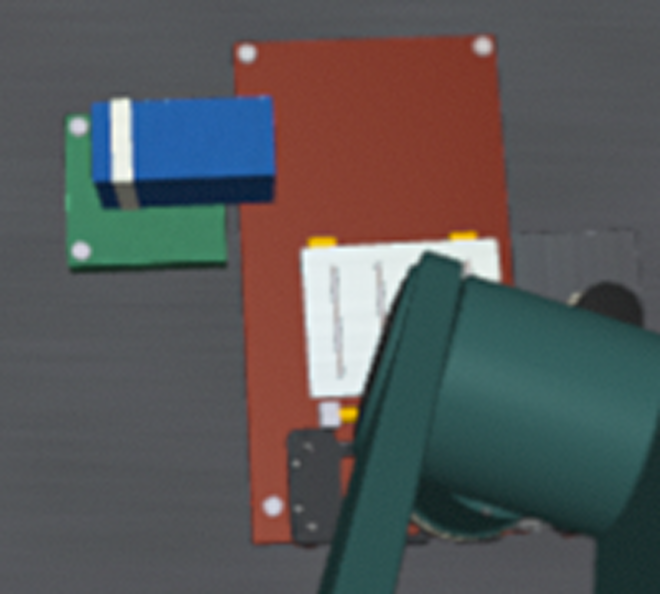

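The block rests flat (top at z 89), but about 34 mm of it overhangs the bed. I'll nudge it a little further onto the pad before starting on the cover.

Call:
move_arm:
  motion:
    - {"jaw": 0,"slide": [-0.04,0,0],"turn": 0}
    - {"jaw": 0,"slide": [-0.08,0,-0.02],"turn": 0}
    - {"jaw": 0,"slide": [-0.08,-0.02,-0.065],"turn": 0}
    - {"jaw": 0,"slide": [-0.08,-0.03,-0.11],"turn": 0}
    - {"jaw": 0,"slide": [-0.08,-0.04,-0.155],"turn": 0}
    - {"jaw": 0,"slide": [-0.08,-0.05,-0.2],"turn": 0}
    - {"jaw": 0,"slide": [-0.08,-0.05,-0.235],"turn": 0}
    - {"jaw": 0,"slide": [-0.04,-0.05,-0.235],"turn": 0}
    - {"jaw": 0,"slide": [0.0,-0.05,-0.235],"turn": 0}
    - {"jaw": 0,"slide": [0.015,-0.05,-0.235],"turn": 0}

```text
t: 6.65
tool_pos: [0.6861, -0.0069, 0.0494]
tool_rot: [2.19, 0.058, -2.201]
contact_force: [-0.8, 0.3, -0.9]
finger_gap: 0.009
```

```bash
python3 st.py
```

```text
t 6.65 nest [[112.2  44.6  49.4]] F nest [-0.81  0.29 -0.85] gap 0.009
[[-0.005  0.    -1.   ]
 [ 0.001 -1.    -0.001]
 [-1.    -0.001  0.005]]
```

Call:
move_arm:
  motion:
    - {"jaw": 0,"slide": [0,-0.01,0],"turn": 0}
    - {"jaw": 0,"slide": [0,-0.018,0],"turn": 0}
    - {"jaw": 0,"slide": [0,-0.023,0],"turn": 0}
    - {"jaw": 0,"slide": [0,-0.028,0],"turn": 0}
    - {"jaw": 0,"slide": [0,-0.033,0],"turn": 0}
    - {"jaw": 0,"slide": [0,-0.037,0],"turn": 0}
    - {"jaw": 0,"slide": [0,-0.04,0],"turn": 0}
    - {"jaw": 0,"slide": [0,-0.04,0],"turn": 0}
    - {"jaw": 0,"slide": [0,-0.02,0],"turn": 0}
    - {"jaw": 0,"slide": [0,0,0],"turn": 0}

```text
t: 7.65
tool_pos: [0.6882, -0.008, 0.0522]
tool_rot: [2.195, 0.059, -2.194]
contact_force: [-0.2, -0.1, 0.4]
finger_gap: 0.003
```

Call:
move_arm:
  motion:
    - {"jaw": 0.014,"slide": [-0.04,0,0],"turn": 0}
    - {"jaw": 0.014,"slide": [-0.08,0.01,0],"turn": 0}
    - {"jaw": 0.014,"slide": [-0.095,0.02,0.045],"turn": 0}
    - {"jaw": 0.014,"slide": [-0.095,0.03,0.09],"turn": 0}
    - {"jaw": 0.014,"slide": [-0.095,0.04,0.135],"turn": 0}
    - {"jaw": 0.014,"slide": [-0.095,0.05,0.18],"turn": 0}
    - {"jaw": 0.014,"slide": [-0.095,0.05,0.215],"turn": 0}
    - {"jaw": 0.014,"slide": [-0.07,0.05,0.235],"turn": 0}
    - {"jaw": 0.014,"slide": [-0.03,0.05,0.235],"turn": 0}
    - {"jaw": 0.014,"slide": [-0.015,0.05,0.235],"turn": 0}

```text
t: 8.65
tool_pos: [0.4533, -0.0701, 0.0647]
tool_rot: [2.193, 0.056, -2.2]
contact_force: [-0.9, 0.5, 0.2]
finger_gap: 0.158
```

```bash
python3 st.py; python3 look.py top t4 240 130 440 310; sleep 0; python3 st.py; python3 - <<'E'
from h import *
z=np.load('t4.npz');p,d=z['p'],z['d'];i=imaging.camera_info('top')
h=cv2.cvtColor(p,cv2.COLOR_RGB2HSV).astype(int)
m=(h[...,0]>100)&(h[...,0]<125)&(h[...,1]>120); m[:, :250]=0;m[:130]=0;m[:,350:]=0
P=w2n(cloud(i,d,m)); q=P[P[:,2]>80]; print(len(q),np.median(q[:,2]),cv2.minAreaRect(q[:,:2].astype(np.float32)))
E
```

```text
t 8.65 nest [[-123.6   -6.6   64.7]] F nest [-0.89  0.57  0.18] gap 0.158
[[-0.003 -0.002 -1.   ]
 [ 0.001 -1.     0.002]
 [-1.    -0.001  0.003]]
t 8.7 nest [[-124.    -6.3   63.6]] F nest [-0.86 -0.92 -0.37] gap 0.163
[[-0.005 -0.002 -1.   ]
 [ 0.002 -1.     0.002]
 [-1.    -0.002  0.005]]
1196 89.00140230617131 ((117.01995849609375, 154.44786071777344), (117.55862426757812, 56.42921447753906), 89.22969055175781)
```

View pics/t4.png

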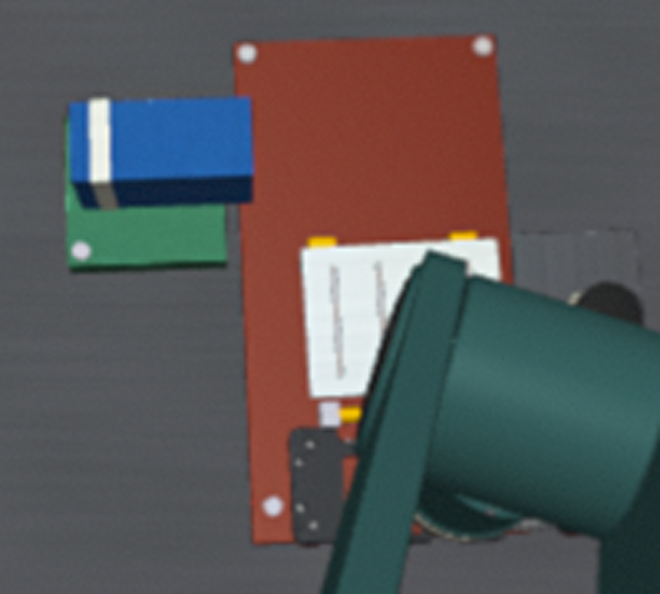

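The block is now at y 95 to 213, flat on the pad. Next I descend onto the tail.

Call:
move_arm:
  motion:
    - {"jaw": 0.014,"slide": [0.0,-0.002,-0.005],"turn": 0}
    - {"jaw": 0.014,"slide": [0.01,-0.002,-0.005],"turn": 0}
    - {"jaw": 0.014,"slide": [0.017,-0.002,-0.005],"turn": 0}
    - {"jaw": 0.014,"slide": [0.018,-0.002,-0.005],"turn": 0}
    - {"jaw": 0.014,"slide": [0.018,-0.002,-0.005],"turn": 0}

```text
t: 9.2
tool_pos: [0.4608, -0.067, 0.0486]
tool_rot: [2.195, 0.057, -2.195]
contact_force: [-0.4, -0.4, 0.1]
finger_gap: 0.161
```

```bash
python3 st.py; python3 look.py side s4 295 160 420 260
```

```text
t 9.2 nest [[-115.9   -3.9   48.6]] F nest [-0.42 -0.34  0.09] gap 0.161
[[-0.     0.001 -1.   ]
 [ 0.    -1.    -0.001]
 [-1.    -0.     0.   ]]
```

View pics/s4.png

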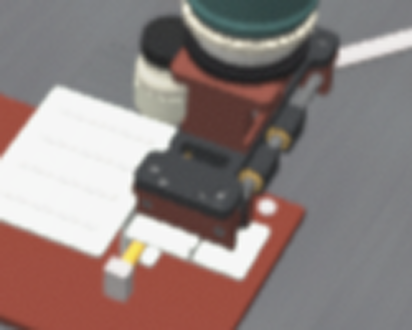

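Call:
move_arm:
  motion:
    - {"jaw": 0.014,"slide": [0.005,0,0],"turn": 0}
    - {"jaw": 0.014,"slide": [0.009,0,0],"turn": 0}
    - {"jaw": 0.014,"slide": [0.012,0,0],"turn": 0}
    - {"jaw": 0.014,"slide": [0.015,0,0],"turn": 0}
    - {"jaw": 0.014,"slide": [0.018,0,0],"turn": 0}
    - {"jaw": 0.014,"slide": [0.021,0,0],"turn": 0}
    - {"jaw": 0.014,"slide": [0.021,0,0],"turn": 0}
    - {"jaw": 0.014,"slide": [0.021,0,0],"turn": 0}

```text
t: 10.05
tool_pos: [0.4583, -0.0665, 0.0274]
tool_rot: [2.191, 0.059, -2.201]
contact_force: [-7.3, 0.4, 10.1]
finger_gap: 0.157
```

```bash
cat > cov.py <<'E'
import sys
from h import *
s=readout.observe();print('t',round(s['t'],2),'nest',w2n(s['tool_pos']).round(1),'F nest',(RN.T@s['contact_force']).round(2))
n=sys.argv[1]
for c,b in (('side',(195,140,420,290)),('top',(240,130,440,310))):
    p,d=imaging.camera(c);i=imaging.camera_info(c)
    cv2.imwrite(f'pics/{n}{c}.png',cv2.resize(p[b[1]:b[3],b[0]:b[2],::-1],None,fx=3.3,fy=3.3,interpolation=2))
    h=cv2.cvtColor(p,cv2.COLOR_RGB2HSV).astype(int)
    m=(h[...,1]<50)&(h[...,2]>150); P=w2n(cloud(i,d,m))
    P=P[(P[:,2]>48)&(P[:,2]<110)&(P[:,0]>-60)&(P[:,0]<200)&(abs(P[:,1])<74)]
    lab=P
    A=np.c_[P,np.ones(len(P))]
    # plane z=ax+by+c robust
    w=np.ones(len(P),bool)
    for _ in range(6):
        k=np.linalg.lstsq(np.c_[P[w,:2],np.ones(w.sum())],P[w,2],rcond=None)[0]
        w=abs(P[:,2]-P[:,:2]@k[:2]-k[2])<4
    q=P[w]; print(c,len(q),'pitch %.3f roll %.3f'%(np.arctan(k[0]),np.arctan(k[1])),'x %.1f %.1f y %.1f %.1f z %.1f %.1f'%(*np.percentile(q[:,0],[.5,99.5]),*np.percentile(q[:,1],[.5,99.5]),*np.percentile(q[:,2],[1,99])),cv2.minAreaRect(q[:,:2].astype(np.float32)))
E
python3 cov.py a
```

```text
t 10.05 nest [[-118.4   -3.2   27.4]] F nest [-7.26  0.79 10.06]
side 1834 pitch 0.251 roll 0.002 x -58.8 34.2 y -67.7 63.6 z 59.6 85.5 ((-12.10793685913086, -3.0046463012695312), (95.55877685546875, 135.05133056640625), 0.24861106276512146)
top 1123 pitch 0.254 roll 0.004 x -58.4 35.6 y -68.3 61.5 z 59.4 85.8 ((-12.070484161376953, -3.2844390869140625), (130.18426513671875, 96.49111938476562), 89.6358413696289)
```

View pics/aside.png

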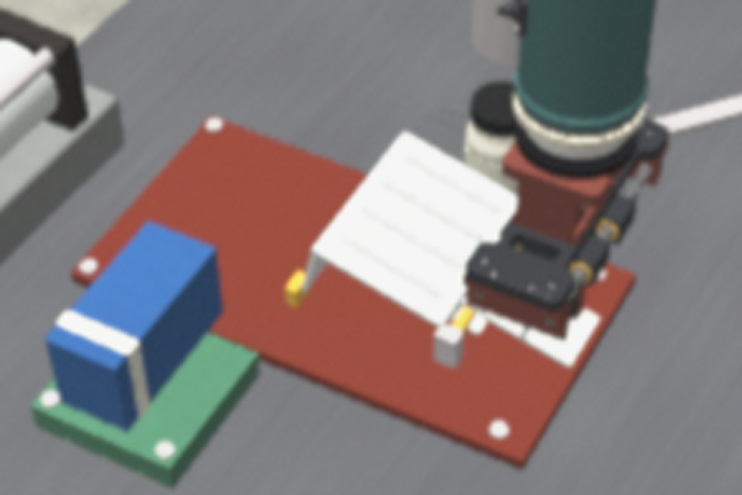

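Call:
move_arm:
  motion:
    - {"jaw": 0.014,"slide": [-0.0005,0,-0.002],"turn": 0}
    - {"jaw": 0.014,"slide": [-0.001,0,-0.004],"turn": 0}
    - {"jaw": 0.014,"slide": [-0.0015,0,-0.006],"turn": 0}
    - {"jaw": 0.014,"slide": [-0.002,0,-0.008],"turn": 0}
    - {"jaw": 0.014,"slide": [-0.0025,0,-0.01],"turn": 0}
    - {"jaw": 0.014,"slide": [-0.003,0,-0.012],"turn": 0}
    - {"jaw": 0.014,"slide": [-0.003,0,-0.012],"turn": 0}

```text
t: 10.85
tool_pos: [0.4724, -0.066, 0.0307]
tool_rot: [2.195, 0.058, -2.197]
contact_force: [-2.6, 0.5, 8.0]
finger_gap: 0.162
```

```bash
python3 cov.py b
```

```text
t 10.85 nest [[-104.3   -3.4   30.7]] F nest [-2.53  0.62  7.97]
side 1811 pitch 0.210 roll 0.003 x -45.8 50.8 y -67.3 63.5 z 60.0 82.9 ((1.9194297790527344, -1.8399658203125), (99.000732421875, 135.6898651123047), 0.2346256524324417)
top 1001 pitch 0.211 roll -0.002 x -44.6 51.7 y -67.3 61.6 z 60.7 84.1 ((3.372833251953125, -2.958404541015625), (129.65536499023438, 97.44564056396484), 89.88106536865234)
```

Call:
move_arm:
  motion:
    - {"jaw": 0.014,"slide": [-0.0003,0,-0.002],"turn": 0}
    - {"jaw": 0.014,"slide": [-0.0006,0,-0.004],"turn": 0}
    - {"jaw": 0.014,"slide": [-0.001,0,-0.006],"turn": 0}
    - {"jaw": 0.014,"slide": [-0.0013,0,-0.008],"turn": 0}
    - {"jaw": 0.014,"slide": [-0.0016,0,-0.01],"turn": 0}
    - {"jaw": 0.014,"slide": [-0.002,0,-0.012],"turn": 0}
    - {"jaw": 0.014,"slide": [-0.002,0,-0.013],"turn": 0}
    - {"jaw": 0.014,"slide": [-0.002,0,-0.013],"turn": 0}

```text
t: 11.75
tool_pos: [0.4849, -0.0653, 0.0331]
tool_rot: [2.194, 0.058, -2.197]
contact_force: [-6.8, 1.9, 15.9]
finger_gap: 0.16
```

```bash
python3 cov.py c
```

```text
t 11.75 nest [[-91.8  -3.4  33.1]] F nest [-6.69  2.24 15.87]
side 1775 pitch 0.207 roll 0.002 x -33.7 63.2 y -67.7 63.4 z 63.1 85.3 ((15.210254669189453, -2.2335739135742188), (98.83014678955078, 135.38011169433594), 1.2401272058486938)
top 861 pitch 0.207 roll -0.002 x -32.2 64.3 y -68.0 61.7 z 63.2 86.2 ((16.349929809570312, -3.376251220703125), (97.46593475341797, 130.29461669921875), 0.3156964182853699)
```

View pics/cside.png

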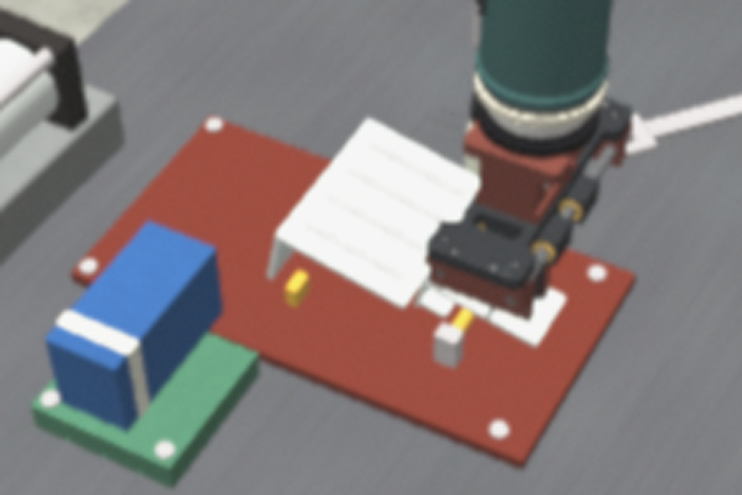

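The far foot is past the lips at about x 70. I lower it now.

Call:
move_arm:
  motion:
    - {"jaw": 0.014,"slide": [-0.001,0,0],"turn": 0}
    - {"jaw": 0.014,"slide": [-0.002,0,0],"turn": 0}
    - {"jaw": 0.014,"slide": [-0.003,0,0],"turn": 0}
    - {"jaw": 0.014,"slide": [-0.004,0,0],"turn": 0}
    - {"jaw": 0.014,"slide": [-0.005,0,0],"turn": 0}
    - {"jaw": 0.014,"slide": [-0.006,0,0],"turn": 0}
    - {"jaw": 0.014,"slide": [-0.007,0,0],"turn": 0}
    - {"jaw": 0.014,"slide": [-0.008,0,0],"turn": 0}
    - {"jaw": 0.014,"slide": [-0.009,0,0],"turn": 0}
    - {"jaw": 0.014,"slide": [-0.01,0,0],"turn": 0}

```text
t: 12.85
tool_pos: [0.4854, -0.0658, 0.0424]
tool_rot: [2.194, 0.057, -2.196]
contact_force: [-0.2, 0.6, -0.4]
finger_gap: 0.162
```

```bash
python3 cov.py d
```

```text
t 12.85 nest [[-91.3  -3.9  42.4]] F nest [-0.18  0.59 -0.41]
side 1671 pitch -0.002 roll 0.000 x -26.9 73.3 y -67.1 64.1 z 55.7 62.8 ((24.10782814025879, -0.8587112426757812), (101.90636444091797, 134.5902099609375), 1.6154454946517944)
top 860 pitch -0.002 roll -0.000 x -24.7 75.6 y -65.9 62.7 z 55.5 62.9 ((25.427888870239258, -2.3320388793945312), (100.1142349243164, 129.63876342773438), 0.7756392955780029)
```

View pics/dside.png

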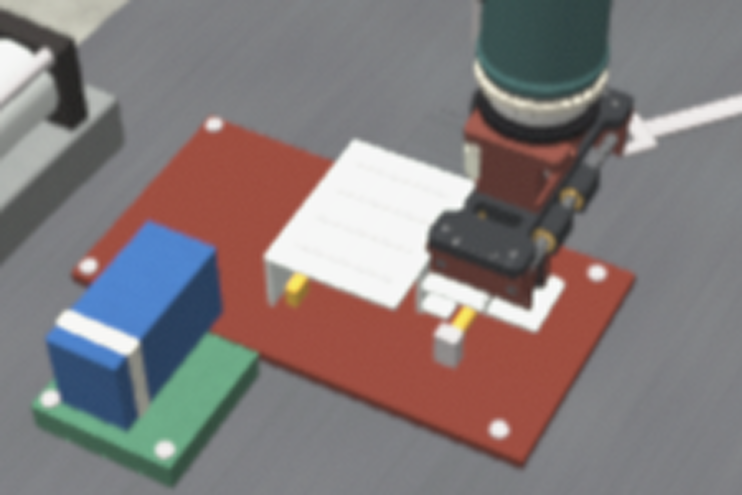

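It lies flat past the lips, with its origin at x ≈ 25, so I push on the tab.

Call:
move_arm:
  motion:
    - {"jaw": 0.014,"slide": [0,0,-0.005],"turn": 0}
    - {"jaw": 0.014,"slide": [0,0,-0.01],"turn": 0}
    - {"jaw": 0.014,"slide": [0,0,-0.016],"turn": 0}
    - {"jaw": 0.014,"slide": [0,0,-0.022],"turn": 0}
    - {"jaw": 0.014,"slide": [0,0,-0.028],"turn": 0}
    - {"jaw": 0.014,"slide": [0,0,-0.034],"turn": 0}
    - {"jaw": 0.014,"slide": [0,0,-0.04],"turn": 0}
    - {"jaw": 0.014,"slide": [0,0,-0.046],"turn": 0}
    - {"jaw": 0.014,"slide": [0,0,-0.05],"turn": 0}
    - {"jaw": 0.014,"slide": [0,0,-0.05],"turn": 0}

```text
t: 13.95
tool_pos: [0.5371, -0.0634, 0.0428]
tool_rot: [2.197, 0.057, -2.193]
contact_force: [0.7, 0.3, -0.5]
finger_gap: 0.165
```

```bash
python3 cov.py e
```

```text
t 13.95 nest [[-39.5  -4.1  42.8]] F nest [ 0.71  0.23 -0.54]
side 1492 pitch -0.005 roll -0.003 x 20.6 120.5 y -68.1 62.3 z 55.4 62.6 ((70.51171875, -3.0988006591796875), (134.01580810546875, 103.03216552734375), 89.80610656738281)
top 531 pitch -0.007 roll -0.005 x 21.9 121.4 y 22.3 60.5 z 55.4 62.7 ((71.7034683227539, 40.37922668457031), (40.31919860839844, 101.14788055419922), 89.9450912475586)
```

View pics/eside.png

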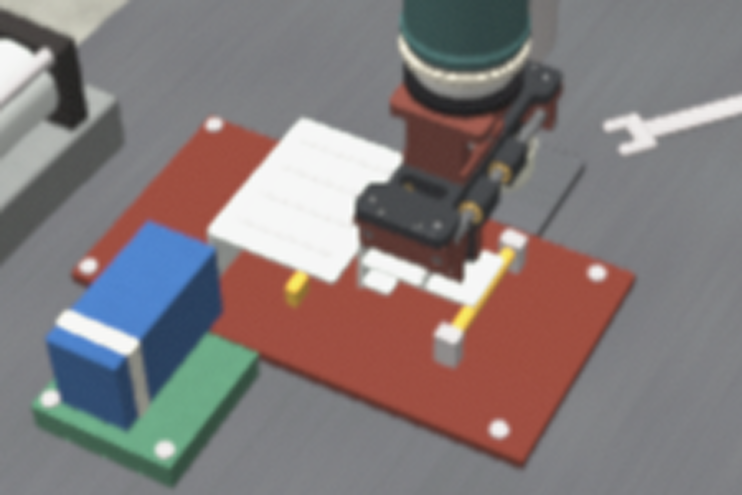

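Call:
move_arm:
  motion:
    - {"jaw": 0.014,"slide": [0,0,-0.006],"turn": 0}
    - {"jaw": 0.014,"slide": [0,0,-0.012],"turn": 0}
    - {"jaw": 0.014,"slide": [0,0,-0.018],"turn": 0}
    - {"jaw": 0.014,"slide": [0,0,-0.024],"turn": 0}
    - {"jaw": 0.014,"slide": [0,0,-0.03],"turn": 0}
    - {"jaw": 0.014,"slide": [0,0,-0.035],"turn": 0}
    - {"jaw": 0.014,"slide": [0,0,-0.039],"turn": 0}
    - {"jaw": 0.014,"slide": [0,0,-0.042],"turn": 0}
    - {"jaw": 0.014,"slide": [0,0,-0.045],"turn": 0}
    - {"jaw": 0.014,"slide": [0,0,-0.046],"turn": 0}

```text
t: 15.05
tool_pos: [0.5823, -0.0609, 0.0426]
tool_rot: [2.196, 0.057, -2.195]
contact_force: [-4.0, -1.1, 2.5]
finger_gap: 0.165
```

```bash
python3 cov.py f
```

```text
t 15.05 nest [[ 5.7 -4.  42.6]] F nest [-4.04 -0.85  2.47]
side 1371 pitch -0.007 roll -0.001 x 65.3 165.7 y -68.0 62.5 z 55.5 62.7 ((79.68053436279297, -2.8034439086914062), (135.29168701171875, 176.03262329101562), 89.13703918457031)
top 374 pitch 0.001 roll -0.033 x 70.1 166.4 y 31.7 60.4 z 55.8 62.5 ((118.66263580322266, 47.463905334472656), (27.0591983795166, 98.8720932006836), 86.82247161865234)
```

View pics/fside.png

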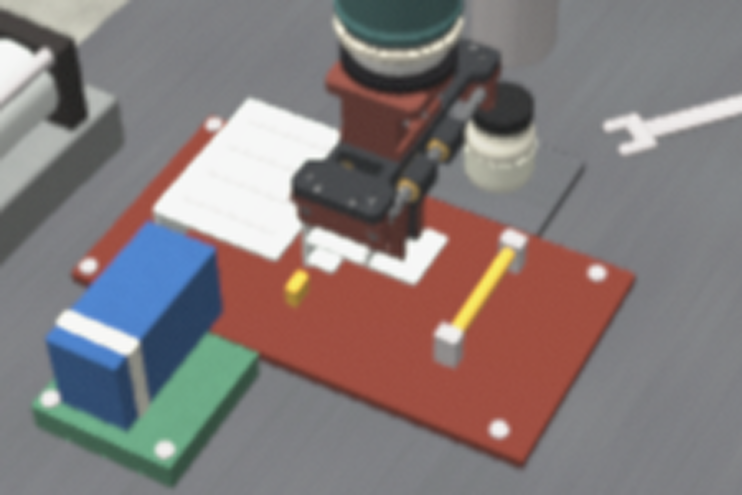

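Call:
move_arm:
  motion:
    - {"jaw": 0.014,"slide": [0,0,-0.001],"turn": 0}
    - {"jaw": 0.014,"slide": [0,0,-0.002],"turn": 0}
    - {"jaw": 0.014,"slide": [0,0,-0.003],"turn": 0}
    - {"jaw": 0.014,"slide": [0,0,-0.003],"turn": 0}
    - {"jaw": 0.014,"slide": [-0.002,0,0.006],"turn": 0}
    - {"jaw": 0.014,"slide": [-0.02,0,0.012],"turn": 0}
    - {"jaw": 0.014,"slide": [-0.06,0,0.012],"turn": 0}
    - {"jaw": 0.014,"slide": [-0.1,0,0.03],"turn": 0}
    - {"jaw": 0.014,"slide": [-0.14,0,0.07],"turn": 0}
    - {"jaw": 0.014,"slide": [-0.16,0,0.11],"turn": 0}

```text
t: 16.15
tool_pos: [0.4746, -0.0672, 0.205]
tool_rot: [2.201, 0.056, -2.187]
contact_force: [0.7, -0.9, 0.3]
finger_gap: 0.162
```

Call:
move_arm:
  motion:
    - {"jaw": 0.014,"slide": [-0.02,0.02,0.04],"turn": 0}
    - {"jaw": 0.014,"slide": [-0.03,0.05,0.04],"turn": 0}
    - {"jaw": 0.014,"slide": [-0.03,0.09,0.04],"turn": 0}
    - {"jaw": 0.014,"slide": [-0.03,0.13,0.04],"turn": 0}
    - {"jaw": 0.014,"slide": [-0.03,0.17,0.04],"turn": 0}
    - {"jaw": 0.014,"slide": [-0.03,0.21,0.04],"turn": 0}
    - {"jaw": 0.014,"slide": [-0.03,0.25,0.04],"turn": 0}
    - {"jaw": 0.014,"slide": [-0.03,0.28,0.04],"turn": 0}
    - {"jaw": 0.014,"slide": [-0.03,0.3,0.04],"turn": 0}
    - {"jaw": 0.014,"slide": [-0.03,0.3,0.04],"turn": 0}

```text
t: 17.15
tool_pos: [0.4486, -0.3706, 0.2322]
tool_rot: [2.197, 0.053, -2.194]
contact_force: [-0.8, 0.4, 0.0]
finger_gap: 0.156
```

```bash
python3 cov.py g
```

```text
t 17.15 nest [[-143.7 -306.4  232.2]] F nest [-0.74  0.41  0.05]
side 1653 pitch -0.002 roll -0.000 x 67.6 167.8 y -69.0 62.0 z 55.4 62.6 ((117.76350402832031, -3.9174880981445312), (102.18243408203125, 134.5439910888672), 0.2524033784866333)
top 2438 pitch 0.000 roll -0.002 x 69.8 170.3 y -69.1 59.9 z 55.7 62.9 ((120.29420471191406, -4.69989013671875), (102.24292755126953, 131.091552734375), 0.44354990124702454)
```

View pics/gside.png

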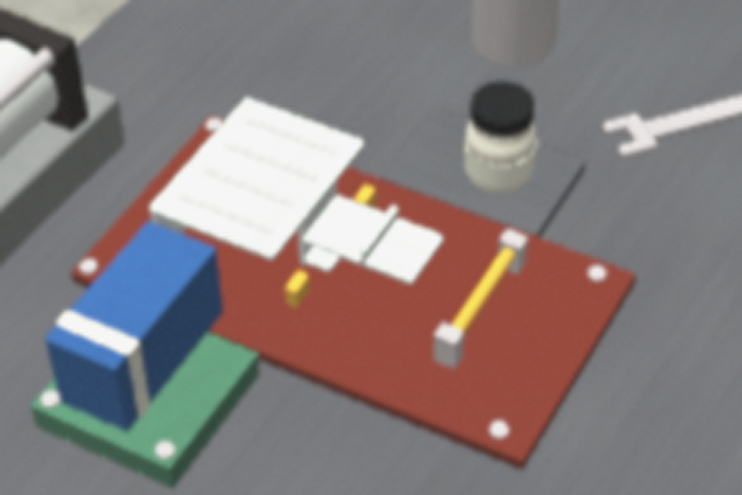

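View pics/gtop.png

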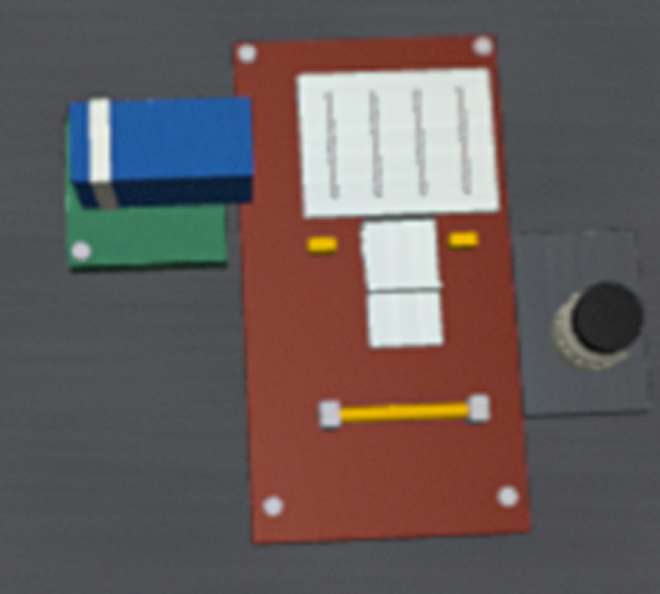

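```bash
python3 -c "
from rig import r
print(r.hand_in())"
```

```text
the job is handed in; nothing more can be done
None
```

I tipped the block, unhooked and placed the cover, and handed the job in at about 17 s of the 54 s allowed, with the arm well clear.

- **Block:** It tipped over the pad's edge onto its side with about 34 mm still hanging over the bed. I nudged it about 15 mm further before touching the cover. It now lies flat on the pad (top at z 89 mm, nest y about 95 to 213), still overhanging the pad's edge by about 20 mm. That leaves over 30 mm between it and the cover.
- **Cover:** I rocked it over the bar to 0.25 rad, took it forward over the lips at about 0.21 rad, lowered it, and pushed it out by the tab. The last check shows it flat (top near z 59 to 60 mm) and within 0.01 rad of the bed's direction. Its origin is at nest x about 118 to 120, y about -4, so the boxy part starts 6 to 8 mm past the lips, with the tail between them.
- **Disagreement:** The two cameras differ by about 2.5 mm on the cover's x position. Both put the boxy part wholly past the lips.
- **Forces and other objects:** The highest wrist force I read at the end of a move was about 17 N. The arm worked well away from the other things on the bench. The jar showed in place in the last pictures; I did not check the wrench, tin, tray or gauge block again at the end.

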